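Clear the peak meter, then hold the field probe centred in the magnet bore

TASK

Clear the meter first: turn its reset knob anticlockwise (seen from above) until the peak pointer is fully back against its zero stop. Then take the field probe by its square handle, lift it straight up out of its rest and lower its rod into the hole in the top of the magnet, never letting the probe touch the magnet, until the middle of the black band on the rod is level with the rim of the hole. Finish there while still holding the probe in the gripper: upright, still and centred in the hole, with the pointer still at zero and everything else left where it stood.

Things in the scene. Friction and masses are not known exactly. Their poses are not given: they have to be found in the camera images.
- reset_knob (a joint): reset knob with the peak pointer, on top of the meter: turns about a vertical axis, value in rad, 0 = the hard zero stop; grows clockwise seen from above, up to 1.8 at the far stop; starts somewhere between 0.6 and 1.35. To zero it, turn it anticlockwise seen from above (positive yaw) by its value. It is stiff (about 0.04 N m of friction) and stays where it is left.
- knob_grip (a point): point on the knob's axis at the height to grip, 80 mm above the table. It turns with the knob: its x axis points along the pointer and the grip bar, z up. The grip bar is 40 mm long (x), 14 mm wide (y), black; its top is 10 mm above this point, and below it a disc 42 mm across has its top 20 mm below this point
- meter: grey meter box 120 (x) x 130 (y) x 50 mm high, fixed to the table, with a white round dial and the reset knob in the middle of its top; origin at the centre of its underside, z up. The pointer at zero points 0.9 rad anticlockwise of the box's x axis, where a small steel stop pin stands on the dial
- magnet: block magnet, 120 x 120 mm and 100 mm high, black and ribbed with a white top plate, fixed to the table; origin at the centre of its underside, z up. In the middle of its top is a round vertical hole (the bore), 28 mm across and 85 mm deep
- bore (a point): centre of the hole's mouth, level with the magnet's flat top, 100 mm above the table, z up
- rest: probe rest, fixed to the table: 75 mm square foot, two uprights and a top plate 50 x 60 mm with a 16 mm hole, plate top 115 mm above the table; origin at the centre of its underside, z up
- probe: field probe, about 0.12 kg, 151 mm long, upright in the rest at the start (tip 20 mm above the table): steel rod 10 mm across, 95 mm long, below a collar 28 mm across, 6 mm thick, which sits on the rest's plate; above it a square grey handle 24 x 24 mm, 50 mm high. Origin at the rod's lower tip, z up towards the handle, x and y square to the handle's faces
- probe_tip (a point): lower end of the probe's rod (same point and axes as the probe's origin)
- probe_band (a point): middle of the black band on the rod, on the rod's axis, 50 mm above the tip; the band is 16 mm high
- probe_handle (a point): middle of the square handle, on the rod's axis, 126 mm above the tip (25 mm below the handle's top, 25 mm above the collar's top); axes as the probe's
- jar: bystander, to be left alone: small amber glass jar with a lid, 36 mm across, 45 mm high; origin at the centre of its underside
- post: bystander, to be left alone: plain steel post, 25 mm across, 50 mm high; origin at the centre of its underside
- screw_tray: bystander, to be left alone: grey open tray 70 x 90 x 25 mm with one divider; origin at the centre of its underside
- lens_mount: bystander, to be left alone: small ring lens mount (38 mm ring) on a round 44 mm foot, about 90 mm high; origin at the centre of its underside
- clamp: bystander, to be left alone: black flat bar clamp 75 x 30 x 10 mm with a screw head; origin at the centre of its underside
- driver: bystander, to be left alone: screwdriver lying flat, 160 mm long; origin at the centre of its underside

How it is judged (in metres and radians):
On the way, in this order (a step that is already met when the one before it is completed fails the run):
1. the peak pointer is turned back to its zero stop (value of joint reset_knob below 0.07 rad), for 0.3 s.
2. the gripper has lifted the probe clear of its rest (z of probe_tip in the frame of rest above 0.12 m and contact force between the fingers and probe above 1 N), for 0.1 s.
At the end, for the whole second after the job is handed in: The gripper holds the probe in the bore, not touching the magnet: band middle within 8 mm of the rim's height, rod within 5 mm of the bore's centre line at band and tip, upright within 0.1 rad, still (under 10 mm/s); the pointer within 0.09 rad of its zero stop (value of joint reset_knob below 0.09 rad and z of probe_band in the frame of bore between -0.008 and 0.008 m and horizontal distance between each of probe_band, probe_tip and bore below 0.005 m and angle between probe's own z axis and vertical below 0.1 rad and linear speed of probe below 0.01 m/s and contact force between probe and magnet below 0.2 N and contact force between the fingers and probe above 2 N); the arm keeps its last pose, push and grip.
It fails at once if the probe touches the magnet (more than 0.3 N) (contact force between probe and magnet above 0.3 N).
It fails at once if a bystander is displaced by more than 20 mm (distance of any of jar, post, screw_tray, lens_mount, clamp, driver from where it was at the start of the episode above 0.02 m).
It also fails if it takes over 64 s, if anything falls off the work surface, if the arm or the gripper's body presses on something with over 40 N, if the wrist force passes 120 N, or if a joint passes its speed limit or range.

ROBOT

A 6-joint arm with a two-finger parallel gripper is mounted at the origin on the work surface. World frame = base frame: x ahead of the robot, y to its left, z up, the work surface at z = 0. Lengths are in mm, angles in rad, forces in N, time in s.
With the tool pointing down it reaches from about 275 to 750 mm from the base axis. Payload 10.2 kg.
Tool frame: the origin (TCP) lies between the finger pads; the fingertips stand 14 mm ahead of it and the grasp point (between the pads) lies 5 mm behind it (tip_reach is the distance from the TCP to the fingertips, in mm); z points along the fingers, y is the line along which they close (so a half turn about z gives the same grasp; the last joint's range is limited). The gripper opens to 85 mm and grips with 20 to 120 N. Pads are 22 mm wide; open, the fingers measure 114 mm over their backs; the gripper's body (76 mm by 85 mm) begins 54 mm behind the grasp point. The pads swing forward as they close: fully open they stand 13 mm farther back than shut.
Start: joints at [0.925, 0.313, 1.498, -0, 1.331, -0.223], TCP at [215.429, 478.771, 212.494] pointing down, gripper open.
Joint ranges: [-2.94, 2.94], [-0.97, 2.17], [0.19, 2.56], [-1.23, 4.37], [0.02, 3.11], [-2.88, 2.88]. Speed limits (rad/s): [2.39, 2.39, 3.01, 3.14, 3.14, 3.14].

INTERFACE

Orientations are given as a unit quaternion [w, x, y, z].
In Python, from rig import * gives the robot as it stands.
- The arm moves only by the tool arm_command, never from a script. Its argument "steps" is a list that holds one entry, the list of rows, each a list of 7 numbers: the opening, from 0 (shut) to 1 (fully open), then the shift along the tool's x, y, z each as a share of 0.05 m, from -1 to 1, then the turn, a rotation vector about the tool's x, y, z each as a share of 0.15 rad, from -1 to 1. A call has 1 to 8 rows; each row shifts and turns the commanded pose from where the row before left it, along the tool's axes as they then stand; what a row does not reach is not made up. A row lasts 1/8 s, in which the tool goes at most 62.5 mm and 10.7 degrees, less where a joint would pass 70% of its speed; a pose out of reach is approached as far as the arm can. A call with a number of a shift or a turn outside -1 to 1 is refused whole. A call with a gripper value outside its range is refused whole. The fingers move at their own pace and stop on an object; "squeeze" is the grip in N (left out, the last holds). Time passes only in rows, so rows that do not move let the fingers close. It gives the time, the measured TCP pose, the force, the opening and the grip force at its end, in the units of the state.
- sense(): the state, without advancing time (a new reading comes with each control period).
- capture(name): name is "scene" or "top"; returns the picture (480x640x3 uint8, red, green, blue); there is no depth.
- get_calibration(name): a dict with "intrinsics" (3x3 intrinsics, pixels), "rvec" (rotation vector, rad) and "tvec" (3), from world to camera coordinates, as OpenCV has them. Camera axes: x right, y down, z forward; pixel columns grow to the right and rows downward; lengths in mm; the calibration is good to about 2 mm. A picture is of the moment at which its call begins. get_calibration takes no time and is no camera call.
- finish_job(): hands the job in; it is judged then, once.
The state is a dict: "time_s": time; "joints": joint angles; "dq": joint speeds; "tau": joint torques, N m; "eef_pos": TCP position; "ee_rot": TCP orientation; "force": force on the tool from outside, world axes, zero at the start; "wrist_torque": the same for the moment, N m; "grip_width": opening from 0.0 (shut) to 1.0 (fully open); "grip_force": force on a finger pad.
Only numpy, scipy, OpenCV 4.12 (cv2) and the standard library are available. Lean on these libraries where they do the work, as an engineer would, in place of code of your own. Each camera call takes 0.05 s, during which the arm holds its last target. There are 200 camera calls.

## Working session

There is one attempt and no reset: what is moved stays moved. The work goes in short steps, Python scripts to look and compute and a tool call to move; the robot and the scene stay as the last step left them, time stands still between calls to the robot, and variables do not carry over. Pictures are saved under pics/ and viewed, at most 10 in all, crops included, and the job is handed in when it is done.

Besides the shell and the picture viewer there is one more tool, called after "Call:" as name(argument=value, ...), one argument or row to a line, values as JSON. arm_command: Moves the arm, as the interface text tells. Its arguments: {"type":"object","properties":{"steps":{"type":"array"},"squeeze":{"type":"number"}},"required":["steps"]}

```bash
mkdir -p pics; ls; cat > h.py <<'E'
import numpy as np, cv2
from rig import *
def cam(n):
    c=get_calibration(n); K=np.array(c["intrinsics"],float); R,_=cv2.Rodrigues(np.array(c["rvec"],float)); t=np.array(c["tvec"],float).ravel()
    return K,R,t
def ray(n,u,v):
    K,R,t=cam(n); d=R.T@np.linalg.solve(K,[u,v,1.]); return -R.T@t,d/np.linalg.norm(d)
def onz(n,u,v,z):
    o,d=ray(n,u,v); return o+d*(z-o[2])/d[2]
def tri(u1,u2):
    o1,d1=ray("scene",*u1); o2,d2=ray("top",*u2)
    s=np.linalg.lstsq(np.c_[d1,-d2],o2-o1,rcond=None)[0]; a=o1+s[0]*d1; b=o2+s[1]*d2
    return (a+b)/2, np.linalg.norm(a-b)
def proj(n,p):
    K,R,t=cam(n); q=K@(R@np.array(p,float)+t); return q[:2]/q[2]
def snap(n,f):
    im=np.array(capture(n)); cv2.imwrite("pics/"+f,im[:,:,::-1]); return im
E
python3 - <<'E'
from h import *
for n in("scene","top"):
    snap(n,n+"0.png"); K,R,t=cam(n); print(n,K.tolist(),(-R.T@t).round(),R.round(2).tolist())
s=sense(); print(s["time_s"],s["eef_pos"],s["ee_rot"],s["grip_width"])
E
```

```text
pics
scene [[557.7692490373666, 0.0, 316.52927331170304], [0.0, 557.7692490373666, 244.18090754263582], [0.0, 0.0, 1.0]] [1429.  178.  664.] [[-0.18, 0.98, -0.0], [0.52, 0.1, -0.85], [-0.83, -0.16, -0.53]]
top [[435.959801690062, 0.0, 324.8402890445661], [0.0, 435.959801690062, 234.952003912381], [0.0, 0.0, 1.0]] [464. -11. 963.] [[-0.03, -1.0, -0.01], [-0.99, 0.03, -0.13], [0.13, 0.01, -0.99]]
0.1 [215.2657654  478.56718044 212.00364508] [-2.51878422e-04  2.09839413e-01  9.77735698e-01 -5.11146774e-04] 0.9981028554925706
```

View pics/scene0.png

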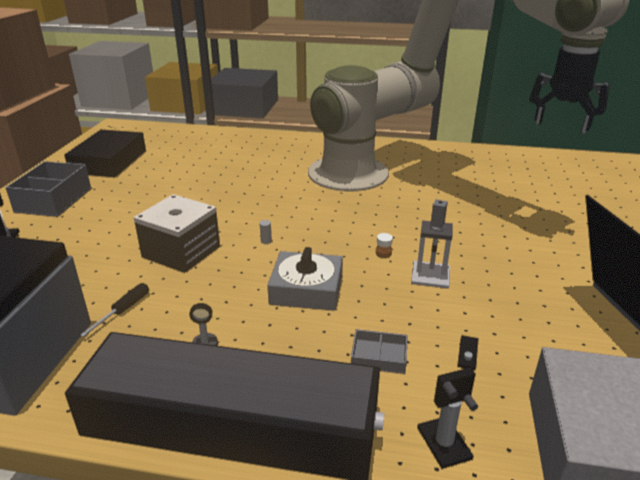

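View pics/top0.png

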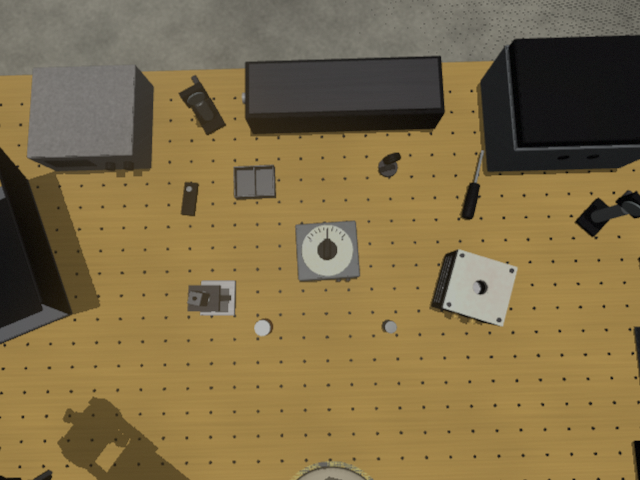

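Scene: the meter is at about (306,270), the magnet bore at (175,212), the probe handle at (439,205) and the rest at (432,265). Top: the dial is at (327,250), the bore at (480,287) and the handle top at (196,299). Next I'll enlarge these.

```bash
python3 - <<'E'
import cv2, numpy as np
s=cv2.imread("pics/scene0.png"); t=cv2.imread("pics/top0.png")
def crop(im,cx,cy,r,sz=260): return cv2.resize(im[cy-r:cy+r,cx-r:cx+r],(sz,sz),interpolation=cv2.INTER_CUBIC)
a=np.hstack([crop(t,327,250,37),crop(t,478,287,46),crop(t,208,299,30)])
b=np.hstack([crop(s,306,272,40),crop(s,177,230,45),crop(s,432,243,46)])
cv2.imwrite("pics/m.png",np.vstack([a,b]))
E
```

```text
(no output)
```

View pics/m.png

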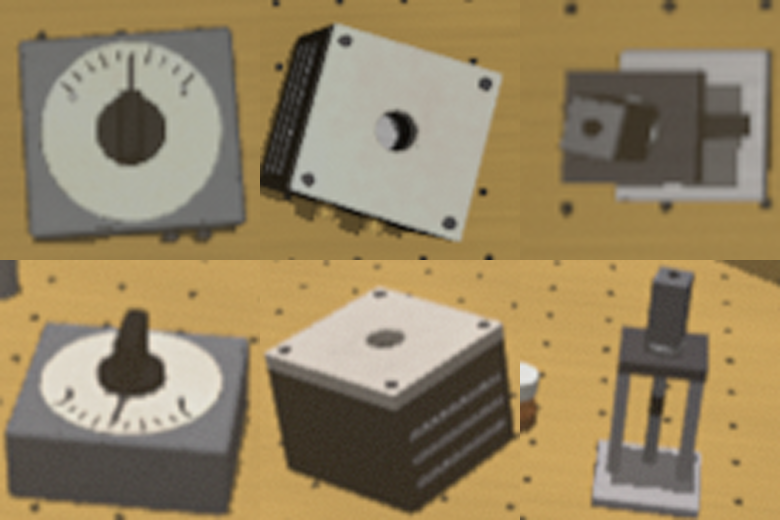

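The enlarged montage shows the pointer along about box +x (value near 0.9) and the dial, plate and bore clearly. The handle is turned a little against the rest, with a dark dot at its top centre: top (194.6,298.5), scene (440.5,202). Next I'll measure by masks.

```bash
python3 - <<'E'
from h import *
S=cv2.imread("pics/scene0.png"); T=cv2.imread("pics/top0.png")
def white(im,box,thr):
    x0,y0,x1,y1=box; m=np.zeros(im.shape[:2],np.uint8); h=cv2.cvtColor(im,cv2.COLOR_BGR2HSV)
    m[y0:y1,x0:x1]=((h[...,2]>thr)&(h[...,1]<60))[y0:y1,x0:x1]
    c=max(cv2.findContours(m,cv2.RETR_EXTERNAL,cv2.CHAIN_APPROX_NONE)[0],key=cv2.contourArea)
    return m,cv2.convexHull(c)
r={}
for n,im,bd,bm in(("scene",S,(266,240,345,310),(130,190,222,250)),("top",T,(290,215,365,285),(430,245,525,330))):
    m,c=white(im,bd,165); e=cv2.fitEllipse(c); print(n,"dial",e); r[n,'d']=e[0]
    m,c=white(im,bm,140); 
    q=cv2.approxPolyN(c,4,ensure_convex=True).reshape(-1,2).astype(float); r[n,'q']=q
    print("quad",q.tolist())
    # hole: non-white blob near the quad's centre
    g=cv2.cvtColor(im,cv2.COLOR_BGR2GRAY).astype(float); k=q.mean(0).round().astype(int)
    w=g[k[1]-14:k[1]+14,k[0]-14:k[0]+14]; print(k); 
    print(w.astype(int)[4:24:1,2:26] if n=="scene" else w.astype(int)[2:26,2:26])
    for z in(50,52,55): print('dial at z',z,onz(n,*r[n,'d'],z).round(1))
    print('plate corners z100',[onz(n,*p,100).round(1)[:2].tolist() for p in q])
print("dial tri",tri(r['scene','d'],r['top','d']))
print("handle dot",tri((440.5,202),(194.6,298.5)), onz("top",194.6,298.5,171),onz("scene",440.5,202,171))
E
```

```text
scene dial ((305.86639404296875, 269.0973815917969), (32.15225601196289, 56.01156234741211), 89.1319580078125)
quad [[216.0, 207.0], [178.0, 232.0], [132.0, 217.0], [173.0, 194.0]]
[175 212]
[[207 208 206 207 207 205 205 206 205 206 206 206 205 207 207 204 207 206
  204 206 204 206 206 208]
 [205 208 206 208 205 206 205 206 203 207 207 206 206 209 209 206 207 206
  204 205 204 204 205 208]
 [204 204 204 204 206 204 203 203 205 205 203 207 206 208 208 206 206 204
  204 207 203 202 207 206]
 [204 204 205 204 204 205 204 205 204 205 205 205 207 206 205 206 205 205
  207 204 206 204 207 206]
 [205 204 203 205 203 205 205 206 204 205 206 206 204 207 206 206 206 205
  207 204 206 206 206 208]
 [204 205 204 204 203 205 204 206 205 206 204 203 205 204 204 204 204 205
  207 207 206 204 206 207]
 [204 202 204 204 203 206 205 206 205 201 191 188 182 186 187 191 194 195
  203 205 205 204 205 205]
 [206 204 202 203 202 204 203 190 184 173 152 144 135 138 145 156 156 164
  185 202 204 205 206 204]
 [206 202 202 200 204 197 184 155 139 125 110 107 104 107 108 111 113 124
  151 191 202 205 204 203]

[... 3672 characters left out ...]
7 176 176 176
  178 177 177 178 178 178]
 [177 177 178 177 178 178 178 179 180 179 179 178 177 177 177 177 177 177
  178 177 177 177 178 178]
 [178 178 178 179 178 179 178 178 179 179 179 177 177 177 176 177 177 178
  178 177 176 177 177 177]]
dial at z 50 [555.5  -7.5  50. ]
dial at z 52 [555.3  -7.5  52. ]
dial at z 55 [555.   -7.5  55. ]
plate corners z100 [[506.9, -380.6], [393.9, -342.1], [433.0, -228.7], [545.5, -267.3]]
dial tri (array([555.45592534,  -6.94647833,  49.26048218]), np.float64(1.1253377140744887))
handle dot (array([461.92173919, 234.90290884, 170.56231147]), np.float64(3.5467395911774777)) [462.08714311 232.92071489 171.        ] [461.59838798 236.60036331 171.        ]
```

The triangulated dial is (555.5,-7,49.3), which agrees with 50 mm. The plate corners agree between views to 2 mm, with centre about (470,-304). Next are the hole, handle and pointer angles in subpixel.

```bash
python3 - <<'E'
from h import *
np.set_printoptions(linewidth=250,suppress=True)
S=cv2.imread("pics/scene0.png"); T=cv2.imread("pics/top0.png")
gS=cv2.cvtColor(S,cv2.COLOR_BGR2GRAY); gT=cv2.cvtColor(T,cv2.COLOR_BGR2GRAY)
print("bore",tri((175.2,211.9),(479.7,287)),onz("scene",175.2,211.9,100),onz("top",479.7,287,100))
# box top corners (grey) in top view via mask of non-wood
hs=cv2.cvtColor(T,cv2.COLOR_BGR2HSV); m=np.zeros(gT.shape,np.uint8); m[212:285,288:366]=(hs[...,1]<90)[212:285,288:366]*255
m=cv2.morphologyEx(m,cv2.MORPH_OPEN,np.ones((3,3)))
c=max(cv2.findContours(m,0,1)[0],key=cv2.contourArea); q=cv2.approxPolyN(c,4,ensure_convex=True).reshape(-1,2)
P=np.array([onz("top",*p,50)[:2] for p in q]); print("box",P.round(1).tolist()); 
for i in range(4): d=P[(i+1)%4]-P[i]; print(np.linalg.norm(d).round(1),np.arctan2(d[1],d[0]).round(3))
# pointer: darkest column per row above knob
for y in range(226,240):
    w=190-gT[y,318:338].astype(float); w=np.clip(w-40,0,None); print(y, (318+(w*np.arange(20)).sum()/w.sum()).round(2),w.max())
print(gT[285:313,183:218]); print(gS[196:232,426:452])
E
```

```text
bore (array([ 469.64532708, -304.37871353,   99.73480129]), np.float64(0.7277064557770516)) [ 470.1893606 -303.7244209  100.       ] [ 469.74388564 -304.65806544  100.        ]
box [[491.0, -74.6], [494.4, 54.5], [612.7, 58.8], [619.9, -68.7]]
129.1 1.545
118.4 0.036
127.7 -1.514
129.1 -3.096
226 334.69 25.0
227 332.0 17.0
228 325.87 34.0
229 326.15 64.0
230 327.21 64.0
231 324.44 61.0
232 326.74 64.0
233 326.74 65.0
234 326.73 64.0
235 326.73 64.0
236 326.74 64.0
237 326.73 64.0
238 326.89 79.0
239 326.85 96.0
[[129 130 129 130 130 112  98  97  97  97  97  96  96  96  97  97  99  95 106 110 111 111 111 110 111 110 111 111 112 111 112 112 114 114 113]
 [130 130 131 130 130 104  79  76  77  76  75  77  76  77  76  76  76  77  77  76  76  76  76  77  78  77  77  76  77  78  78  77  78  78  78]
 [130 130 129 130 131 105  79  76  75  77  75  76  76  76  76  76  77  76  77  75  77  76  78  77  77  76  77  76  77  77  77  78  77  78  77]
 [131 129 131 131 130 104  80  76  75  76  74  76  76  76  77  76  77  76  76  77  77  76  77  77  77  76  76  76  77  78  78  78  77  77  78]
 [129 128 1
[... 6574 characters left out ...]
  66  64  61  63  63  74  80  82  82  82  82  80  79  82]
 [ 85  84  83  80  70  74  83  84  78  72  70  68  62  69  64  60  69  84  89  84  82  83  81  81  79  83]
 [ 83  85  86  79  70  77  99 105 108 107  99  93  81  73  66  68  75  84  84  83  82  82  83  82  80  81]
 [ 84  85  86  81  70  70  84  99 118 125 114 110  98  87  76  73  79  78  81  82  83  81  83  83  83  82]
 [ 83  84  87  82  73  72  75  80  89  94  92  96  96  93  82  81  76  76  81  82  83  82  84  81  80  82]
 [ 86  85  85  82  83  82  80  78  75  74  75  81  80  84  77  73  72  77  83  82  82  78  83  82  82  78]
 [ 86  86  83  86  83  87  86  85  81  78  74  77  78  75  73  72  74  78  82  85  84  84  84  83  80  83]]
```

The bore triangulates at (469.7,-304.3,99.7) and the handle top at about (462,234.5,170.6), both at the expected heights. The handle faces are at a yaw of about -0.27. I'll write a helper for the remaining motion and then move.

```bash
cat >> h.py <<'E'
from scipy.spatial.transform import Rotation as Ro
def plan(p,yaw):
    """turn (in 0.15 rad units) to tool-down with tool x at yaw, then shift (0.05 m units) in the frame after the turn"""
    s=sense(); w,x,y,z=s["ee_rot"]; R=Ro.from_quat([x,y,z,w])
    G=Ro.from_matrix(np.array([[np.cos(yaw),np.sin(yaw),0],[np.sin(yaw),-np.cos(yaw),0],[0,0,-1.]]))
    dr=(R.inv()*G).as_rotvec()/.15; ds=G.inv().apply(np.array(p)-s["eef_pos"])/50
    X=R.apply([1,0,0]); print("t",round(s["time_s"],2),"pos",np.round(s["eef_pos"],1),"yaw",np.arctan2(X[1],X[0]).round(3),"q6",round(s["joints"][5],3))
    print("turn",dr.round(3),"then shift",ds.round(3),"F",np.round(s["force"],1),"M",np.round(s["wrist_torque"],3),"w",round(s["grip_width"],3),"gf",round(s["grip_force"],1))
E
python3 - <<'E'
from h import *
a=onz("top",326.73,230,51);b=onz("top",326.73,237,51);d=a-b;p=np.arctan2(d[1],d[0]);print("pointer yaw",p,"handle",tri((440,201.9),(194.2,298.2)))
plan((555.5,-7,150),np.pi+p)
E
```

```text
pointer yaw -0.02647225864102782 handle (array([462.54660463, 234.63326239, 171.2585065 ]), np.float64(2.037390143747637))
t 0.1 pos [215.3 478.6 212. ] yaw 2.719 q6 -0.223
turn [-0.007 -0.003 -2.642] then shift [-7.059 -9.528  1.24 ] F [-0.1 -0.   0.4] M [-0.031  0.007 -0.069] w 0.998 gf 0.0
```

Call:
arm_command(
  steps=[
    [[1,0,0,0,0,0,-0.66],[1,0,0,0,0,0,-0.66],[1,0,0,0,0,0,-0.66],[1,0,0,0,0,0,-0.66],[1,-0.55,-0.73,0,0,0,0],[1,-0.55,-0.73,0,0,0,0],[1,-0.55,-0.73,0,0,0,0],[1,-0.55,-0.73,0,0,0,0]],
  ],
  squeeze=60,
)

```text
time_s: 1.1
eef_pos: [322.0, 328.6, 212.3]
ee_rot: [-0.0, 0.013, 1.0, -0.0]
force: [-0.1, 0.8, -0.3]
grip_width: 1.001
grip_force: 0.0
```

Call:
arm_command(
  steps=[
    [[1,-0.55,-0.73,0,0,0,0],[1,-0.55,-0.73,0,0,0,0],[1,-0.55,-0.73,0,0,0,0],[1,-0.55,-0.73,0,0,0,0],[1,-0.55,-0.73,0,0,0,0],[1,-0.5,-0.73,0.4,0,0,0],[0.8,-0.5,-0.73,0.4,0,0,0],[0.7,0,0,0.4,0,0,0]],
  ],
)

```text
time_s: 2.1
eef_pos: [503.0, 67.2, 151.3]
ee_rot: [-0.0, 0.015, 1.0, -0.0]
force: [0.7, 0.1, -0.7]
grip_width: 0.7
grip_force: 0.0
```

```bash
python3 - <<'E'
from h import *
plan((555.5,-7,80),np.pi-.026)
E
```

```text
t 2.1 pos [503.   67.2 151.3] yaw 3.112 q6 -1.639
turn [-0.002 -0.003 -0.027] then shift [-1.088 -1.456  1.426] F [ 0.7  0.1 -0.7] M [ 0.023 -0.003  0.004] w 0.7 gf 0.0
```

Call:
arm_command(
  steps=[
    [[0.7,-0.54,-0.73,0,0,0,0],[0.7,-0.55,-0.73,0,0,0,0],[0.7,0,0,0.35,0,0,0],[0.6,0,0,0.35,0,0,0],[0.6,0,0,0,0,0,0]],
  ],
)

```text
time_s: 2.72
eef_pos: [553.8, -4.9, 116.2]
ee_rot: [-0.002, 0.013, 1.0, 0.0]
force: [-0.1, 0.8, 0.7]
grip_width: 0.602
grip_force: 0.0
```

```bash
python3 - <<'E'
from h import *
plan((555.5,-7,80),np.pi-.026)
a=snap("scene","s1.png"); b=snap("top","t1.png")
cv2.imwrite("pics/m1.png",cv2.cvtColor(np.hstack([cv2.resize(im[y-60:y+40,x-50:x+50],(400,400),interpolation=2) for im,x,y in((a,306,260),(b,327,250))]),4))
E
```

```text
t 2.73 pos [553.8  -4.9 116.2] yaw 3.115 q6 -1.764
turn [ 0.004 -0.02  -0.006] then shift [-0.035 -0.041  0.725] F [-0.1  0.8  0.7] M [-0.038 -0.005  0.028] w 0.602 gf 0.0
```

View pics/m1.png

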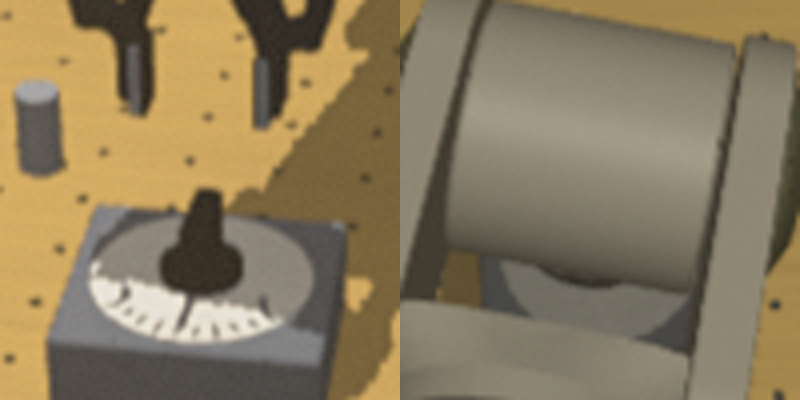

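The fingers straddle the bar: pads at crop columns 135 and 262, bar at 207. I'll descend and close.

Call:
arm_command(
  steps=[
    [[0.6,-0.03,-0.04,0.36,0,0,0],[0.6,0,0,0.36,0,0,0],[0,0,0,0,0,0,0],[0,0,0,0,0,0,0],[0,0,0,0,0,0,0],[0,0,0,0,0,0,0]],
  ],
)

```text
time_s: 3.58
eef_pos: [556.3, -7.0, 82.0]
ee_rot: [0.0, 0.013, 1.0, -0.0]
force: [-0.7, 0.4, -0.3]
grip_width: 0.001
grip_force: 0.0
```

```bash
python3 - <<'E'
from h import *
plan((555.5,-7,80),np.pi-.026)
E
```

```text
t 3.58 pos [556.3  -7.   82. ] yaw 3.115 q6 -1.767
turn [-0.001  0.006 -0.005] then shift [0.015 0.001 0.041] F [-0.7  0.4 -0.3] M [-0.049  0.033 -0.031] w 0.001 gf 0.0
```

The gripper shut with no grip force, so I'll look.

```bash
python3 - <<'E'
from h import *
a=snap("scene","s2.png"); b=snap("top","t2.png")
print("tcp proj",proj("scene",sense()["eef_pos"]),"tip",proj("scene",sense()["eef_pos"]-np.array([0,0,14])))
cv2.imwrite("pics/m2.png",cv2.cvtColor(np.hstack([cv2.resize(im[y-60:y+40,x-50:x+50],(400,400),interpolation=2) for im,x,y in((a,306,260),(b,327,250))]),4))
E
```

```text
tcp proj [305.27900026 255.258577  ] tip [305.35765542 261.35473503]
```

View pics/m2.png

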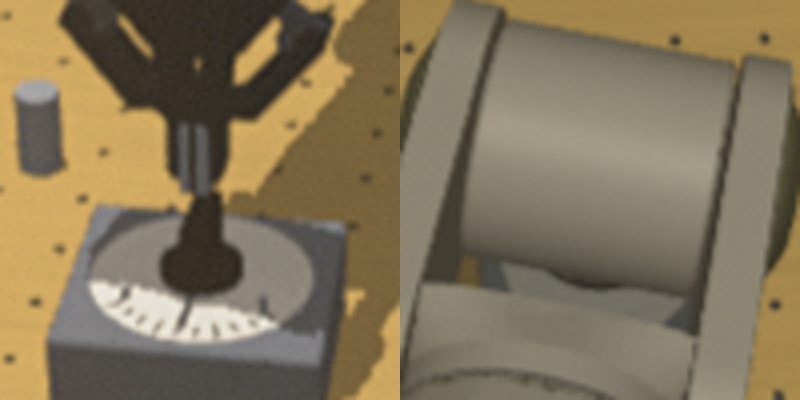

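```bash
python3 - <<'E'
from h import *
for p,o in (((215.3,478.6,212),(563,127.5)),((553.8,-4.9,116.2),(305.6,229.6)),((556.3,-7,82),(304.8,247.5))):
    p=np.array(p); print("obs",o,[(dz,proj("scene",p-[0,0,dz]).round(1).tolist()) for dz in(14,1,-15,-30)], "z if at xy:",)
    # height of ray at x = tcp x
    c,d=ray("scene",*o); k=(p[0]-c[0])/d[0]; print((c+d*k).round(1))
s=sense(); print(s)
E
```

```text
obs (563, 127.5) [(14, [555.1, 148.6]), (1, [556.4, 142.9]), (-15, [558.1, 135.9]), (-30, [559.8, 129.2])] z if at xy:
[215.3 484.2 246.2]
obs (305.6, 229.6) [(14, [306.5, 245.7]), (1, [306.4, 239.8]), (-15, [306.4, 232.5]), (-30, [306.3, 225.6])] z if at xy:
[553.8  -6.3 137.4]
obs (304.8, 247.5) [(14, [305.4, 261.3]), (1, [305.3, 255.6]), (-15, [305.2, 248.6]), (-30, [305.1, 241.8])] z if at xy:
[556.3  -7.7  99.3]
{'time_s': 3.675, 'joints': array([-2.23312448e-01,  5.13580950e-01,  1.56603523e+00,  1.33562978e-05,
        1.06154500e+00, -1.76735400e+00]), 'dq': array([ 0.00014886,  0.00293251,  0.00211647,  0.00079518, -0.00255354,
        0.00105071]), 'tau': array([ 8.75954196e-03, -4.70279503e+01, -2.26778859e+01, -4.05197966e-05,
        1.46611928e-03, -1.26978950e-06]), 'eef_pos': array([556.14681119,  -7.03636759,  81.77748728]), 'ee_rot': array([ 2.12214773e-04,  1.33802410e-02,  9.99910457e-01, -3.92552027e-05]), 'force': array([ 0.40976521,  0.83118666, -0.3665558 ]), 'wrist_torque': array([-0.03367341,  0.03719983, -0.00174518]), 'grip_force': 0.0, 'grip_width': -0.0005862964476066073}
```

The fingertips look about 30 mm higher, or about 45 mm further back, than the stated TCP. One camera can't tell these apart, so I'll do a gentle touch test downward. It is safe either way, since the dial is 18 mm below the stated tip.

Call:
arm_command(
  steps=[
    [[0,0,0,0.06,0,0,0],[0,0,0,0.06,0,0,0],[0,0,0,0,0,0,0]],
  ],
)

```text
time_s: 4.05
eef_pos: [555.8, -7.0, 75.1]
ee_rot: [-0.0, 0.013, 1.0, 0.0]
force: [0.2, 0.3, 0.3]
grip_width: -0.001
grip_force: 0.0
```

Call:
arm_command(
  steps=[
    [[0,0,0,0.05,0,0,0],[0,0,0,0,0,0,0]],
  ],
)

```text
time_s: 4.3
eef_pos: [555.9, -7.0, 72.8]
ee_rot: [-0.0, 0.013, 1.0, 0.0]
force: [-0.3, 0.4, 0.5]
grip_width: 0.003
grip_force: 0.0
```

Call:
arm_command(
  steps=[
    [[0,0,0,0.05,0,0,0],[0,0,0,0,0,0,0]],
  ],
)

```text
time_s: 4.55
eef_pos: [556.3, -7.1, 71.2]
ee_rot: [0.0, 0.013, 1.0, -0.0]
force: [-2.6, -0.2, 7.3]
grip_width: -0.001
grip_force: 3.2
```

```bash
python3 - <<'E'
from h import *
a=snap("scene","s3.png"); s=sense();print(s["eef_pos"],s["force"])
m=cv2.imread("pics/s2.png")
cv2.imwrite("pics/m3.png",np.hstack([cv2.resize(im[215:290,275:335],(400,500),interpolation=2) for im in(m,a[:,:,::-1])]))
E
```

```text
[556.30631436  -7.07541257  71.22426813] [-1.83195436  0.46760155  6.18451004]
```

View pics/m3.png

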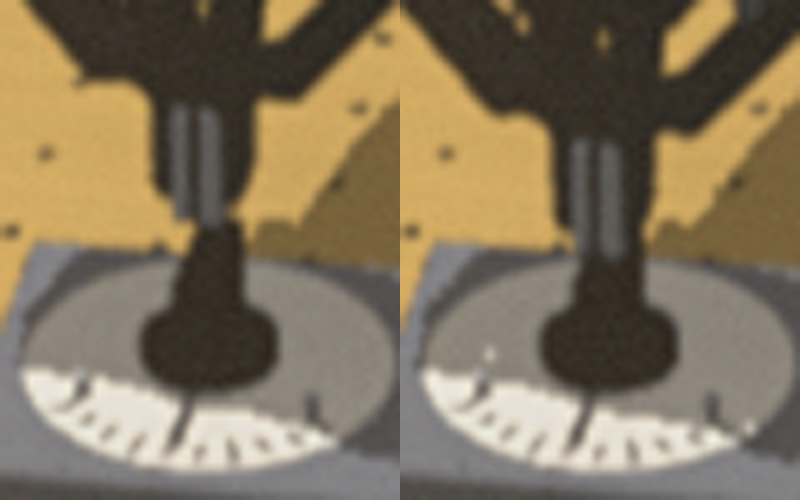

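Contact came at a reported TCP z of 71, on the bar top at z = 90 (both pictures show the shut pads just above or on the bar, about 2 px to its left). So the real tips stand about 33 mm behind where the stated TCP puts them: tip = TCP + 19 and grasp point = TCP + 38. I'll back off, open, shift +2 mm in y and descend to a reported TCP of 46.

Call:
arm_command(
  steps=[
    [[0.5,0,0,-0.8,0,0,0],[0.5,0,0.04,0,0,0,0],[0.5,0,0,0,0,0,0],[0.5,0,0,0.4,0,0,0],[0.5,0,0,0.4,0,0,0],[0.5,0,0,0,0,0,0]],
  ],
)

```text
time_s: 5.35
eef_pos: [554.8, -4.8, 68.5]
ee_rot: [-0.002, 0.013, 1.0, 0.0]
force: [0.4, 0.6, 0.7]
grip_width: 0.501
grip_force: 0.0
```

Call:
arm_command(
  steps=[
    [[0.5,0,0,0.24,0,0,0],[0.5,0,0,0.24,0,0,0],[0.5,0,0,0,0,0,0]],
  ],
)

```text
time_s: 5.72
eef_pos: [555.5, -4.9, 45.5]
ee_rot: [-0.001, 0.013, 1.0, 0.0]
force: [-0.8, -0.7, 0.3]
grip_width: 0.506
grip_force: 0.0
```

Call:
arm_command(
  steps=[
    [[0,0,0,0,0,0,0],[0,0,0,0,0,0,0],[0,0,0,0,0,0,0],[0,0,0,0,0,0,0]],
  ],
)

```text
time_s: 6.22
eef_pos: [556.4, -5.5, 47.1]
ee_rot: [0.0, 0.013, 1.0, -0.0]
force: [-2.7, -3.2, 6.2]
grip_width: 0.151
grip_force: 60.1
```

```bash
python3 - <<'E'
from h import *
plan((555.5,-7,46),np.pi-.026)
E
```

```text
t 6.22 pos [556.4  -5.5  47.1] yaw 3.115 q6 -1.764
turn [-0.005  0.006 -0.005] then shift [ 0.016 -0.031  0.022] F [-2.7 -3.2  6.2] M [-0.592  0.366  0.023] w 0.151 gf 60.1
```

Call:
arm_command(
  steps=[
    [[0,0,-0.01,-0.03,0,0,-0.4],[0,0,0,0,0,0,-0.6],[0,0,0,0,0,0,-0.6],[0,0,0,0,0,0,-0.6],[0,0,0,0,0,0,-0.6],[0,0,0,0,0,0,-0.6],[0,0,0,0,0,0,-0.6],[0,0,0,0,0,0,-0.6]],
  ],
)

```text
time_s: 7.22
eef_pos: [556.6, -6.5, 47.2]
ee_rot: [0.0, -0.327, 0.945, -0.001]
force: [4.6, -8.7, -9.6]
grip_width: 0.149
grip_force: 59.4
```

```bash
python3 - <<'E'
from h import *
plan((556,-6,47),np.pi-.026+.95)
E
```

```text
t 7.22 pos [556.6  -6.5  47.2] yaw -2.476 q6 -2.457
turn [-1.200e-02 -1.000e-03 -1.721e+00] then shift [-0.001  0.015  0.004] F [ 4.6 -8.7 -9.6] M [-1.253 -0.752 -0.034] w 0.149 gf 59.4
```

Call:
arm_command(
  steps=[
    [[0,0,0,0,0,0,-0.5],[0,0,0,0,0,0,-0.5],[0,0,0,0,0,0,-0.3],[0,0,0,0,0,0,0]],
  ],
)

```text
time_s: 7.72
eef_pos: [556.8, -6.8, 47.2]
ee_rot: [0.0, -0.416, 0.909, -0.001]
force: [6.1, -8.7, -9.9]
grip_width: 0.151
grip_force: 59.3
```

```bash
python3 - <<'E'
from h import *
plan((556,-6,47),np.pi-.026+.95)
E
```

```text
t 7.72 pos [556.8  -6.8  47.2] yaw -2.283 q6 -2.65
turn [-0.016 -0.003 -0.437] then shift [-0.003  0.022  0.005] F [ 6.1 -8.7 -9.9] M [-1.376 -0.991  0.013] w 0.151 gf 59.3
```

Call:
arm_command(
  steps=[
    [[0,0,0,0,0,0,-0.2],[0,0,0,0,0,0,-0.2],[0,0,0,0,0,0,0]],
  ],
)

```text
time_s: 8.1
eef_pos: [556.8, -6.8, 47.2]
ee_rot: [0.0, -0.443, 0.896, -0.001]
force: [6.1, -9.3, -10.3]
grip_width: 0.149
grip_force: 59.3
```

```bash
python3 - <<'E'
from h import *
plan((556,-6,47),np.pi-.026+.95)
E
```

```text
t 8.1 pos [556.8  -6.8  47.2] yaw -2.223 q6 -2.71
turn [-0.017 -0.003 -0.038] then shift [-0.003  0.023  0.004] F [  6.1  -9.3 -10.3] M [-1.49  -1.004  0.003] w 0.149 gf 59.3
```

Call:
arm_command(
  steps=[
    [[0,0,0,0,0,0,-0.2],[0,0,0,0,0,0,-0.2],[0,0,0,0,0,0,0]],
  ],
)

```text
time_s: 8.48
eef_pos: [556.9, -6.8, 47.3]
ee_rot: [0.001, -0.468, 0.883, -0.001]
force: [5.4, -9.1, -9.6]
grip_width: 0.153
grip_force: 64.1
```

```bash
python3 - <<'E'
from h import *
plan((556,-6,47),np.pi-.026+.95)
a=snap("scene","s4.png")[:,:,::-1]
cv2.imwrite("pics/m4.png",cv2.resize(a[220:310,260:350],(500,500),interpolation=2))
E
```

```text
t 8.47 pos [556.9  -6.8  47.3] yaw -2.166 q6 -2.768
turn [-0.015  0.002  0.341] then shift [-0.003  0.024  0.005] F [ 5.4 -9.1 -9.6] M [-1.454 -0.874 -1.325] w 0.153 gf 64.1
```

View pics/m4.png

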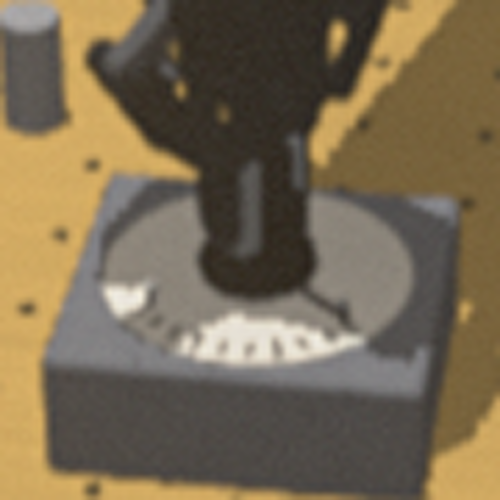

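The wrist moment of -1.3 N m shows the hard stop, and the pointer sits at the right-most mark (350,320 in the crop). I'll hold, relax, release and lift.

Call:
arm_command(
  steps=[
    [[0,0,0,0,0,0,0],[0,0,0,0,0,0,0.15],[0.4,0,0,0,0,0,0],[0.5,0,0,0,0,0,0],[0.6,0,0,-0.5,0,0,0],[0.7,0,0,-0.8,0,0,0],[0.8,0,0,-0.9,0,0,0],[1,0,0,-0.6,0,0,0]],
  ],
)

```text
time_s: 9.52
eef_pos: [556.3, -5.2, 190.3]
ee_rot: [0.001, -0.46, 0.888, -0.001]
force: [1.1, 0.5, 0.2]
grip_width: 0.982
grip_force: 0.0
```

```bash
python3 - <<'E'
from h import *
plan((462.5,234.6,180),2.87)
E
```

```text
t 9.53 pos [556.3  -5.2 190.3] yaw -2.185 q6 -2.747
turn [-6.000e-03  1.500e-02  8.187e+00] then shift [3.095 4.116 0.206] F [1.1 0.5 0.2] M [-0.051 -0.005 -0.052] w 0.982 gf 0.0
```

Call:
arm_command(
  steps=[
    [[1,0,0,0,0,0,0.91],[1,0,0,0,0,0,0.91],[1,0,0,0,0,0,0.91],[1,0,0,0,0,0,0.91],[1,0,0,0,0,0,0.91],[1,0,0,0,0,0,0.91],[1,0,0,0,0,0,0.91],[1,0,0,0,0,0,0.91]],
  ],
)

```text
time_s: 10.52
eef_pos: [556.0, -5.1, 188.1]
ee_rot: [-0.0, 0.07, 0.998, 0.0]
force: [-0.4, -0.3, 0.0]
grip_width: 0.998
grip_force: 0.0
```

Call:
arm_command(
  steps=[
    [[1,0,0,0,0,0,0.91],[1,0.52,0.69,0,0,0,0],[1,0.52,0.69,0,0,0,0],[1,0.52,0.69,0,0,0,0],[1,0.52,0.69,0,0,0,0],[1,0.52,0.69,0,0,0,0],[1,0.52,0.69,0.2,0,0,0],[1,0,0,0,0,0,0]],
  ],
)

```text
time_s: 11.52
eef_pos: [460.0, 238.1, 177.6]
ee_rot: [-0.001, 0.134, 0.991, 0.0]
force: [0.4, 0.8, -0.3]
grip_width: 0.993
grip_force: 0.0
```

```bash
python3 - <<'E'
from h import *
plan((462.5,234.6,170),2.87)
a=snap("scene","s5.png")[:,:,::-1]; b=snap("top","t5.png")[:,:,::-1]
cv2.imwrite("pics/m5.png",np.hstack([cv2.resize(a[150:270,380:480],(400,480),interpolation=2),cv2.resize(b[200:320,200:300],(400,480),interpolation=2)]))
# knob check from top (arm away): pointer direction
E
```

```text
t 11.53 pos [460.  238.1 177.6] yaw 2.873 q6 -1.052
turn [-0.    -0.009  0.019] then shift [-0.067 -0.053  0.151] F [ 0.4  0.8 -0.3] M [-0.012 -0.04   0.016] w 0.993 gf 0.0
```

View pics/m5.png

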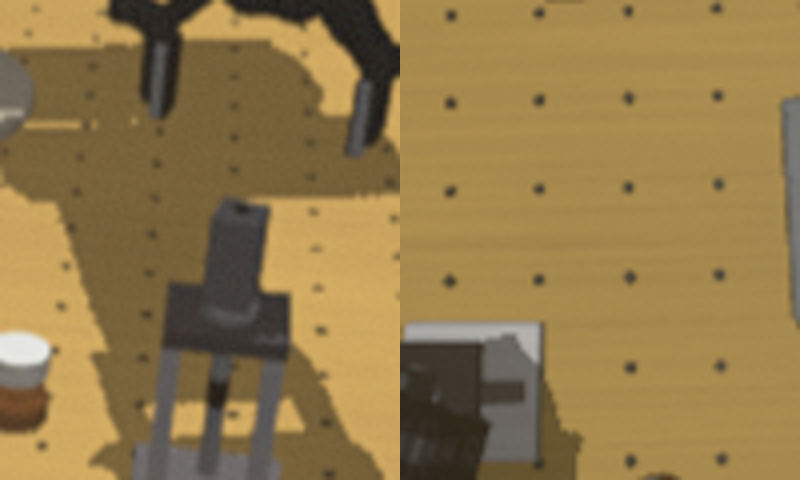

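Scene crop: the fingertip midpoint is (256,132) against the handle top at (240,208). With the vertical's lean in the picture, that leaves about 2-3 mm in +y, which the planned shift corrects. I'll descend and grip.

Call:
arm_command(
  steps=[
    [[1,-0.07,-0.06,0.2,0,0,0],[1,0,0,0.3,0,0,0],[1,0,0,0.3,0,0,0],[0.8,0,0,0.3,0,0,0],[0.6,0,0,0.3,0,0,0],[0.5,0,0,0,0,0,0]],
  ],
)

```text
time_s: 12.38
eef_pos: [463.6, 231.9, 106.7]
ee_rot: [-0.001, 0.136, 0.991, -0.0]
force: [-0.1, -0.1, 0.2]
grip_width: 0.499
grip_force: 0.0
```

```bash
python3 - <<'E'
from h import *
plan((462.5,234.6,108),2.87)
E
```

```text
t 12.38 pos [463.6 231.9 106.7] yaw 2.869 q6 -1.061
turn [-0.008 -0.014 -0.007] then shift [ 0.035  0.047 -0.025] F [-0.1 -0.1  0.2] M [-0.033  0.013  0.003] w 0.499 gf 0.0
```

Call:
arm_command(
  steps=[
    [[0.35,0,0,0,0,0,0],[0,0,0,0,0,0,0],[0,0,0,0,0,0,0],[0,0,0,0,0,0,0]],
  ],
)

```text
time_s: 12.88
eef_pos: [464.6, 232.2, 108.7]
ee_rot: [0.001, 0.136, 0.991, 0.0]
force: [-0.4, -0.4, 6.2]
grip_width: 0.275
grip_force: 59.2
```

```bash
python3 - <<'E'
from h import *
plan((462.5,234.6,108),2.87)
E
```

```text
t 12.88 pos [464.6 232.2 108.7] yaw 2.869 q6 -1.06
turn [ 0.005  0.009 -0.008] then shift [0.054 0.036 0.013] F [-0.4 -0.4  6.2] M [ 0.062 -0.021  0.045] w 0.275 gf 59.2
```

Call:
arm_command(
  steps=[
    [[0,0,0,-0.2,0,0,0],[0,0,0,-0.4,0,0,0],[0,0,0,-0.5,0,0,0],[0,0,0,-0.5,0,0,0],[0,0,0,-0.5,0,0,0],[0,0,0,-0.5,0,0,0],[0,0,0,0,0,0,0],[0,0,0,0,0,0,0]],
  ],
)

```text
time_s: 13.88
eef_pos: [463.6, 231.8, 236.9]
ee_rot: [-0.001, 0.136, 0.991, -0.0]
force: [0.5, 0.1, -1.1]
grip_width: 0.275
grip_force: 59.9
```

```bash
python3 - <<'E'
from h import *
plan((470,-304.3,238),2.87)
E
```

```text
t 13.88 pos [463.6 231.8 236.9] yaw 2.869 q6 -1.061
turn [-0.008 -0.012 -0.008] then shift [ -2.999 -10.295  -0.023] F [ 0.5  0.1 -1.1] M [-0.032 -0.017 -0.022] w 0.275 gf 59.9
```

Call:
arm_command(
  steps=[
    [[0,-0.1,-0.34,0,0,0,0],[0,-0.2,-0.69,0,0,0,0],[0,-0.2,-0.69,0,0,0,0],[0,-0.2,-0.69,0,0,0,0],[0,-0.2,-0.69,0,0,0,0],[0,-0.2,-0.69,0,0,0,0],[0,-0.2,-0.69,0,0,0,0],[0,-0.2,-0.69,0,0,0,0]],
  ],
)

```text
time_s: 14.88
eef_pos: [465.9, -39.1, 237.3]
ee_rot: [-0.001, 0.136, 0.991, 0.0]
force: [0.7, 0.7, -1.3]
grip_width: 0.275
grip_force: 59.8
```

Call:
arm_command(
  steps=[
    [[0,-0.2,-0.69,0,0,0,0],[0,-0.2,-0.69,0,0,0,0],[0,-0.2,-0.69,0,0,0,0],[0,-0.2,-0.69,0,0,0,0],[0,-0.2,-0.69,0,0,0,0],[0,-0.2,-0.6,0,0,0,0],[0,-0.2,-0.6,0,0,0,0],[0,0,0,0,0,0,0]],
  ],
)

```text
time_s: 15.88
eef_pos: [470.3, -281.9, 236.8]
ee_rot: [-0.001, 0.137, 0.991, 0.0]
force: [0.4, 1.1, -0.8]
grip_width: 0.278
grip_force: 59.9
```

```bash
python3 - <<'E'
from h import *
plan((470,-304.3,238),2.87)
E
```

```text
t 15.88 pos [ 470.3 -281.9  236.8] yaw 2.866 q6 -2.049
turn [ 0.003 -0.013 -0.027] then shift [-0.115 -0.432 -0.024] F [ 0.4  1.1 -0.8] M [-0.001 -0.049  0.027] w 0.278 gf 59.9
```

Call:
arm_command(
  steps=[
    [[0,-0.06,-0.22,0,0,0,0],[0,-0.06,-0.21,0,0,0,0],[0,0,0,0,0,0,0],[0,0,0,0,0,0,0]],
  ],
)

```text
time_s: 16.38
eef_pos: [471.5, -302.0, 238.0]
ee_rot: [-0.0, 0.136, 0.991, 0.0]
force: [-0.4, 0.1, -1.5]
grip_width: 0.271
grip_force: 59.9
```

```bash
python3 - <<'E'
from h import *
plan((470,-304.3,238),2.87)
a=snap("scene","s6.png")[:,:,::-1]; b=snap("top","t6.png")[:,:,::-1]
print(proj("scene",(470,-304.3,148)),proj("top",(470,-304.3,148)))
cv2.imwrite("pics/m6.png",np.hstack([cv2.resize(a[130:250,125:225],(400,480),interpolation=2),cv2.resize(b[230:350,440:540],(400,480),interpolation=2)]))
E
```

```text
t 16.38 pos [ 471.5 -302.   238. ] yaw 2.869 q6 -2.077
turn [ 0.001 -0.    -0.006] then shift [ 0.017 -0.053 -0.   ] F [-0.4  0.1 -1.5] M [0.001 0.024 0.026] w 0.271 gf 59.9
[171.8389276  191.34605138] [488.35558544 286.47070316]
```

View pics/m6.png

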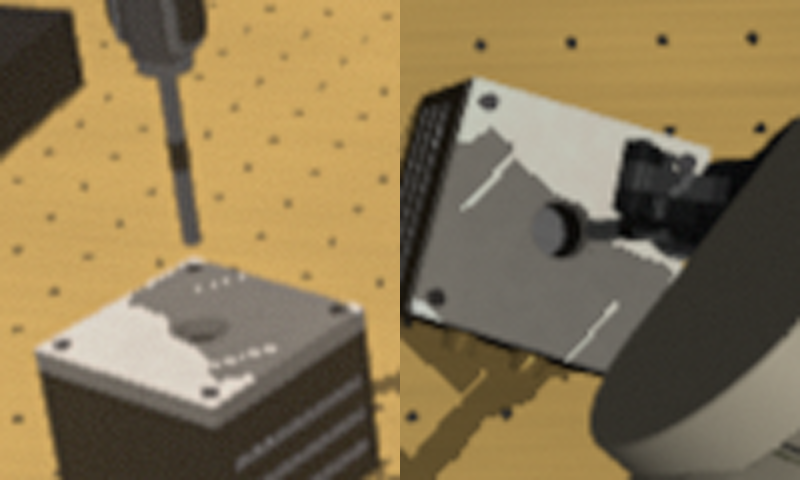

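Scene crop: the rod hangs from (168,80) to its tip at (193,242), above the bore at (198,328). Top crop: the rod's tip is at about (583,229), beside the bore at (558,230). Next I'll fit the rod centre lines numerically.

```bash
python3 - <<'E'
from h import *
np.set_printoptions(linewidth=250,suppress=True)
S=cv2.cvtColor(cv2.imread("pics/s6.png"),6).astype(float); T=cv2.cvtColor(cv2.imread("pics/t6.png"),6).astype(float)
pts=[]
for v in range(152,188):
    r=S[v,158:182]; bg=np.median(np.r_[r[:3],r[-3:]]); w=np.clip(bg-r-25,0,None); pts.append((v,158+(w*np.arange(24)).sum()/w.sum()))
pts=np.array(pts); f=np.polyfit(pts[:,0],pts[:,1],1); print("scene u(v):",f,"resid",np.std(pts[:,1]-np.polyval(f,pts[:,0])).round(2))
print(S[184:196,164:182].astype(int))
for p0 in((470,-304.3),):
    A=proj("scene",(*p0,148));B=proj("scene",(*p0,238)); print("vertical line",A,B,"slope",(B-A)[0]/(B-A)[1],"rod u at A row",np.polyval(f,A[1]))
A=proj("top",(470,-304.3,148));B=proj("top",(470,-304.3,238));print("top",A,B)
print(T[278:296,472:504].astype(int))
E
```

```text
scene u(v): [  0.15170101 143.74727657] resid 0.16
[[171 172 171 173 168 139  94  78  82  85 121 165 174 170 170 171 171 169]
 [171 171 173 173 174 153 103  81  81  83 111 162 175 172 171 173 172 171]
 [173 171 172 172 176 166 111  80  82  75 106 166 176 173 173 174 172 172]
 [169 170 171 172 174 162 113  82  81  78 103 157 172 175 173 173 174 174]
 [170 168 169 171 173 166 122  85  80  77  90 140 167 173 173 173 172 172]
 [171 169 171 173 174 169 132  90  82  77  86 129 165 171 170 171 171 170]
 [170 169 169 170 170 169 143 104  89  92 109 142 168 172 171 171 172 171]
 [168 169 168 170 169 169 163 141 127 129 143 166 171 171 171 169 173 173]
 [171 173 169 170 169 171 172 166 164 165 168 171 171 170 169 169 170 171]
 [170 170 173 173 173 174 173 177 178 182 179 177 172 174 172 172 171 171]
 [152 160 171 171 173 173 179 182 190 194 192 187 178 171 175 176 173 174]
 [127 133 165 174 175 180 186 179 176 183 180 176 166 155 160 166 170 173]]
vertical line [171.8389276  191.34605138] [165.5631342  150.37976412] slope 0.15319409760879796 rod u at A row 172.77466552830234
top [488.35558544 
[... 1700 characters left out ...]
136 157 159 151 147 147 150 151 153 123  68]
 [104 103  96  94  94  92  92  80  47  18  12  16  46  60  84  99 104 103 104 103 104 136 149 149 178 190 190 190 191 191 171 119]
 [106 105 102  96  95  95  81  53  24  12  17  33  56  77  96  96 101 105 104 105 104 104 102 104 136 151 177 191 191 190 190 170]
 [104 105 105 103  97  86  57  20  13  20  41  57  78  95 103 100 103 105 104 105 105 103 103 103 104 104 137 151 179 190 188 189]
 [106 106 107 106 103  94  81  68  64  72  79  88  99 103 105 106 105 104 106 105 104 103 104 103 103 103 104 103 138 150 150 177]
 [105 106 107 106 106 105 104  99  97 100 101 103 103 104 105 106 106 106 106 106 106 106 105 105 104 103 103 104 104 105 106 138]]
```

The rod is vertical to within 0.2°, and it sits about 1.5 mm off in y and 1 mm in x. I'll correct that, descend part way and check.

Call:
arm_command(
  steps=[
    [[0,-0.02,-0.03,0,0,0,0],[0,0,0,0.2,0,0,0],[0,0,0,0.2,0,0,0],[0,0,0,0.2,0,0,0],[0,0,0,0.2,0,0,0],[0,0,0,0,0,0,0],[0,0,0,0,0,0,0]],
  ],
)

```text
time_s: 17.35
eef_pos: [472.2, -304.1, 198.3]
ee_rot: [0.0, 0.136, 0.991, -0.0]
force: [0.5, -0.4, -0.8]
grip_width: 0.274
grip_force: 59.9
```

```bash
cat >> h.py <<'E'
def rod(tag,v0,v1):
    """rod centre line in scene rows v0..v1, against the bore axis line (bore at z=100 seen by this camera); top: rod centre row against the bore axis"""
    S=cv2.cvtColor(snap("scene","s%s.png"%tag),cv2.COLOR_RGB2GRAY).astype(float); T=cv2.cvtColor(snap("top","t%s.png"%tag),cv2.COLOR_RGB2GRAY).astype(float)
    pts=[]
    for v in range(v0,v1):
        r=S[v,158:184]; bg=np.median(np.r_[r[:3],r[-3:]]); w=np.clip(bg-r-25,0,None); pts.append((v,158+(w*np.arange(26)).sum()/w.sum()))
    pts=np.array(pts); f=np.polyfit(pts[:,0],pts[:,1],1); b=onz("scene",175.2,211.9,100)[:2]
    A=proj("scene",(*b,100));B=proj("scene",(*b,180)); k=(B-A)[0]/(B-A)[1]; v=(v0+v1)/2
    print("scene slope",f[0].round(3),"vertical",k.round(3),"du",(np.polyval(f,v)-(A[0]+k*(v-A[1]))).round(2),"at bore row",(np.polyval(f,A[1])-A[0]).round(2))
    return S,T
E
python3 - <<'E'
from h import *
np.set_printoptions(linewidth=250,suppress=True)
plan((470,-304.3,138.7),2.87)
S,T=rod("7",173,198)
print(S[204:218,164:186].astype(int)); print(T[278:296,472:504].astype(int))
print([proj("top",(*onz("top",479.7,287,100)[:2],z)).round(1) for z in(100,120,145)])
E
```

```text
t 17.35 pos [ 472.2 -304.1  198.3] yaw 2.869 q6 -2.079
turn [-0.002  0.003 -0.008] then shift [ 0.041 -0.016  1.192] F [ 0.5 -0.4 -0.8] M [ 0.018 -0.036  0.005] w 0.274 gf 59.9
scene slope 0.158 vertical 0.153 du -0.38 at bore row -0.26
[[126 127 127 125 124 127 137 110  88  85  83  82 100 123 127 122 125 126 125 126 122 127]
 [123 123 124 124 125 126 124 111  90  85  81  81  98 123 127 126 126 124 125 126 125 126]
 [125 123 123 123 125 124 126 120  92  82  80  77  95 120 126 124 123 127 127 124 128 125]
 [124 123 125 123 124 124 125 122  99  88  85  82  95 119 126 124 126 127 124 126 125 127]
 [132 123 123 122 125 126 128 124 112 106 101 100 106 119 125 123 124 127 127 125 125 124]
 [152 122 123 123 124 124 125 122 119 118 115 114 112 115 119 115 117 123 122 127 125 124]
 [174 132 121 122 122 119 116 111 110 109 109 111 107 109 108 108 106 112 118 123 126 127]
 [198 148 120 119 119 107 101 103 101 104 106 106 108 105 103 102 100 104 114 123 123 123]
 [208 171 131 119 114  99  95 101 107 104 106 105 108 104 103 104  99 104 116 125 125 128]
 [211 198 147 120 112  99  94  99 101  96  9
[... 2140 characters left out ...]
  93  80  45  14  13  16  46  62  83  98 104 104 105 104 104 104 104  82  45  32  28  27  28  26  26  34]
 [105 105 104  98  95  93  82  52  20  11  16  34  57  77  96  97 102 104 105 105 104 104 104  99  80  56  46  51  44  38  35  43]
 [106 106 106 104  97  87  57  21  12  21  40  58  79  96 105  99 103 106 105 106 105 104 103 104 100  90  72  66  61  58  49  48]
 [107 106 105 105 103  93  81  68  63  72  81  89  98 103 107 106 107 105 106 106 106 104 104 105 103 104  96  89  89  74  54  48]
 [107 107 107 107 107 105 106 100  98  99 102 104 103 105 106 106 105 106 105 106 105 105 104 105 105 104 104 105  96  70  52  48]]
[array([479.7, 287. ]), array([483.3, 286.8]), array([488. , 286.6])]
```

The rod is within about 1 mm of the bore axis in both views. I'll nudge +1 mm in y and continue down.

Call:
arm_command(
  steps=[
    [[0,0,0.02,0,0,0,0],[0,0,0,0.2,0,0,0],[0,0,0,0.2,0,0,0],[0,0,0,0.2,0,0,0],[0,0,0,0.2,0,0,0],[0,0,0,0.2,0,0,0],[0,0,0,0.17,0,0,0],[0,0,0,0,0,0,0]],
  ],
)

```text
time_s: 18.45
eef_pos: [472.2, -302.8, 138.8]
ee_rot: [-0.0, 0.136, 0.991, 0.0]
force: [-0.6, 0.3, -0.6]
grip_width: 0.273
grip_force: 59.9
```

```bash
python3 - <<'E'
from h import *
np.set_printoptions(linewidth=250,suppress=True)
plan((472,-303,138.7),2.87)
S,T=rod("8",196,206)
a=cv2.imread("pics/s8.png");b=cv2.imread("pics/t8.png");c=cv2.imread("pics/t8.png")
cv2.imwrite("pics/m8.png",np.hstack([cv2.resize(a[175:235,150:200],(400,480),interpolation=2),cv2.resize(b[215:287,300:360],(400,480),interpolation=2)]))
print(S[198:222,164:186].astype(int)); print(T[278:296,472:496].astype(int))
E
```

```text
t 18.45 pos [ 472.2 -302.8  138.8] yaw 2.869 q6 -2.077
turn [ 0.003 -0.007 -0.008] then shift [ 0.002 -0.005  0.003] F [-0.6  0.3 -0.6] M [-0.    -0.026 -0.019] w 0.273 gf 59.9
scene slope 0.15 vertical 0.153 du 0.22 at bore row 0.19
[[168 163 176 177 147 143 140 102  84  83  84  89 117 125 124 124 124 130 130 121 136 173]
 [146 134 139 137 128 122 122 103  86  82  80  85 107 124 132 132 136 164 164 134 139 178]
 [128 122 122 124 123 126 121 108  84  84  84  86 101 131 161 161 147 178 182 140 128 139]
 [128 124 126 124 125 126 133 121  94  83  83  80  98 134 177 175 143 139 143 129 122 124]
 [124 129 126 128 129 137 161 163 107  82  81  80  94 126 141 140 130 122 124 123 123 124]
 [126 127 125 131 153 145 176 177 114  84  82  80  92 120 127 121 125 125 125 127 124 125]
 [126 125 122 141 164 142 138 138 104  84  84  81  88 118 124 124 124 125 124 125 125 126]
 [123 125 125 126 138 126 124 122 103  86  84  83  83 108 124 125 123 125 127 124 127 128]
 [124 125 122 124 123 124 126 121 102  84  81  83  81 101 121 127 124 126 126 125 124 126]
 [125 125 124 125 122 125 125 122 103  85  85  
[... 2401 characters left out ...]
9  50]
 [103  77  54  51  47  36  24  28  43  47  48  49  39  25  15  14  23  40  48  49  49  48  48  49]
 [107  92  80  80  80  76  72  73  54  32  35  42  37  31  23  24  38  47  49  49  49  49  50  48]
 [105 103  98  95  95  94  94  81  46  17  17  30  32  31  30  34  46  50  49  49  49  49  51  49]
 [106 105 102  98  94  94  82  52  21  12  16  33  41  44  39  43  47  49  48  49  50  48  47  51]
 [106 107 107 104  98  87  56  25  12  23  40  59  76  71  53  46  49  49  49  49  48  49  50  47]
 [106 106 107 108 103  95  81  68  65  73  82  90  99  83  57  48  50  48  49  49  49  48  49  49]
 [108 107 107 107 107 105 105 101  97 101 103 105  97  70  52  49  48  50  50  49  50  49  49  49]]
```

View pics/m8.png

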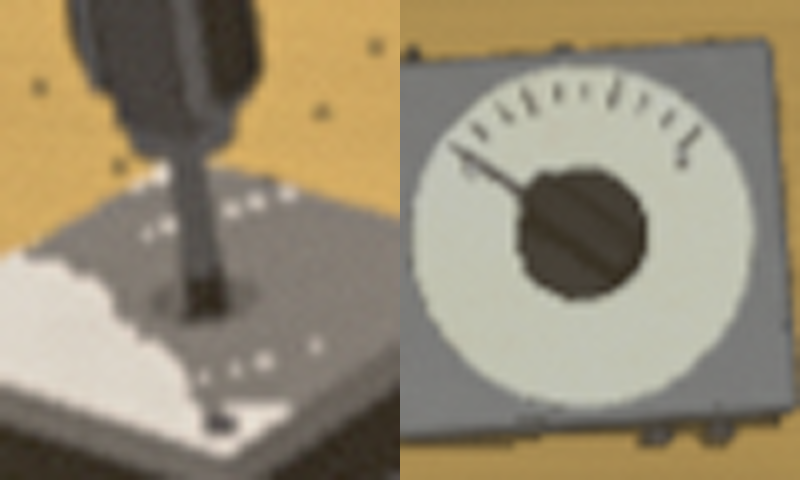

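```bash
python3 - <<'E'
from h import *
b=onz("scene",175.2,211.9,100)[:2]; d=np.array([1429-470,178+304.]);d/=np.linalg.norm(d)
for z in(104,106,108,110,112): print(z,proj("scene",(*(b+5*d),z)).round(2))
S=cv2.cvtColor(cv2.imread("pics/s8.png"),6); print(S[206:213,173:177].mean(1))
T=cv2.imread("pics/t8.png"); c=np.array([326.95,250.0])
s=sense(); print(s["time_s"],s["eef_pos"],abs(s["dq"]).max(),s["grip_force"])
E
```

```text
104 [175.11 211.32]
106 [174.98 210.48]
108 [174.86 209.64]
110 [174.73 208.8 ]
112 [174.6  207.95]
[82.25 84.   80.   69.5  53.25 51.75 51.75]
18.55 [ 472.47031227 -303.05647944  139.70092054] 0.0049069915450258485 59.88856494426727
```

The band's upper edge is at row 209.3, so z ≈ 108.8 against a target of 108. The rod is upright and within about 1 mm of the axis, and the pointer is on its stop. I'll let it settle and hand in.

Call:
arm_command(
  steps=[
    [[0,0,0,0.01,0,0,0],[0,0,0,0,0,0,0],[0,0,0,0,0,0,0],[0,0,0,0,0,0,0]],
  ],
)

```text
time_s: 19.05
eef_pos: [472.3, -303.0, 139.0]
ee_rot: [0.0, 0.136, 0.991, -0.0]
force: [0.2, -0.5, -1.7]
grip_width: 0.273
grip_force: 59.9
```

```bash
python3 -c "
from rig import *
print(finish_job())"
```

```text
the job is handed in; nothing more can be done
None
```

I handed the job in at about 19 s with the meter zeroed against its stop and the probe still in the gripper, upright in the bore, about 1 mm off centre and with its band about 1 mm above rim level; no verdict came back.

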